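# Clamp the reference tile and click the lock knob

### The arm

A 7-joint arm with a two-finger parallel gripper is mounted at the origin on the work surface. World frame = base frame: x ahead of the robot, y to its left, z up, the work surface at z = 0. Lengths are in m, angles in rad, forces in N, time in s.
With the tool pointing down it reaches from about 0.4 to 0.85 m from the base axis. Payload 10.4 kg.
Tool frame: the origin (TCP) lies between the finger pads; the fingertips stand 14 mm ahead of it and the grasp point (between the pads) lies 5 mm behind it; z points along the fingers, y is the direction in which the jaws open and shut (so a half turn about z gives the same grasp; the last joint's range is limited). The gripper opens to 87 mm and grips with 3 to 60 N. Pads are 19 mm wide; open, the fingers measure 117 mm over their backs; the gripper's body (75 mm by 190 mm) begins 51 mm behind the grasp point.
Start: joints at [1.236, 0.332, -0.065, 1.46, 0.022, 1.35, -0.088], TCP at [0.192, -0.595, 0.237] pointing down, gripper open.
Joint ranges: [-2.6, 2.6], [-0.5, 2.12], [-1.47, 1.34], [0.16, 2.42], [-1.27, 4.41], [0.06, 2.06], [-2.6, 2.6]. Speed limits (rad/s): [2.22, 2.22, 2.79, 2.79, 3.14, 3.14, 3.14].

### API

Orientations are given as a unit quaternion [x, y, z, w].
In Python, from bench import readout, camera, calibration, order gives the robot as it stands.
- The arm moves only by the tool apply_moves, never from a script. Its argument "deltas" is a list of rows, each an object with "translation": the shift along the world's x, y, z in m, a list of three; "turn": the turn, a rotation vector about the world's x, y, z in rad, a list of three; "hand": the finger opening in m, from 0 to 0.087. A call has 1 to 5 rows; each row shifts and turns the pose as measured when the row begins; what a row does not reach is not made up. A row lasts 1/10 s, in which the tool goes at most 50 mm and 8.59 degrees, less where a joint would pass 70% of its speed; a pose out of reach is approached as far as the arm can. A call with a gripper value outside its range is refused whole. The fingers move at their own pace and stop on an object; "newtons" is the grip in N (left out, the last holds). Time passes only in rows, so rows that do not move let the fingers close. It gives the time, the measured TCP pose, the force and the opening at its end, in the units of the state.
- readout.read_state(): the state, without advancing time (a new reading comes with each control period).
- camera(name): name is "scene" or "top"; returns the picture (384x512x3 uint8, red, green, blue); there is no depth.
- calibration(name): a dict with "fx", "fy", "cx", "cy" (pixels), "D" ([k1, k2, p1, p2, k3] as OpenCV has them; the pictures are not rectified), "extrinsics" (4x4, takes a point from world to camera coordinates). Camera axes: x right, y down, z forward; pixel columns grow to the right and rows downward; lengths in m; the calibration is good to about 2 mm. A picture is of the moment at which its call begins. calibration takes no time and is no camera call.
- order.close_job(): hands the job in, once; it reports no verdict.
The state is a dict: "time": time; "joint_positions": joint angles; "joint_vel": joint speeds; "joint_torque": joint torques, N m; "ee_pos": TCP position; "eef_rot": TCP orientation; "ft_force": force on the tool from outside, world axes, zero at the start; "torque": the same for the moment, N m; "width": finger opening in m.
Only numpy, scipy, OpenCV 4.12 (cv2) and the standard library are available. Lean on these libraries where they do the work, as an engineer would, in place of code of your own. Each camera call takes 0.05 s, during which the arm holds its last target. There are 200 camera calls.

### The job

The framed reference tile lies loose in the sliding clamp of the measuring stage. Slide the clamp's jaw forward until it has gently pushed the tile square and fully home against the fixed jaw, with no gap on either side of it, and then turn the black bar knob on top of the jaw clockwise until it clicks past its detent and stays there, the tile still clamped. Let go and leave the other things on the bench where they are.

Things in the scene. Friction and masses are not known exactly. Their poses are not given: they have to be found in the camera images.
- stage: fixed aluminium clamping stage, base plate 320 x 130 x 12 mm; origin under its centre at bench height, x along its length towards the fixed jaw, z up. The fixed jaw is a full-width block 54 mm high at the +x end, its clamping face at x = 110 mm. 10 mm guide rods run along y = +-55 mm, tops 30 mm above the bench; the flat bed between them is at z = 12 mm
- jaw (a joint): slide of the moving jaw along the stage's x, m: 0 fully back, grows towards the fixed jaw, stop at 0.095. Its face stands at stage x = -60 mm + this value; 0.080 when it touches the tile fully home. About 2.5 N of friction; stays where left. The jaw is a grey block 75 mm long (x), 126 mm wide, top 55 mm above the bench
- jaw_face (a point): middle of the moving jaw's padded face (face 90 mm wide, 24 mm high), 26 mm above the bench; axes as the stage's, x towards the tile
- knob (a joint): turn of the bar knob about the vertical, rad: 0 unlocked, grows clockwise seen from above, stop at 1.2. A spring detent resists with up to about 0.45 N m; crest at 0.6. Let go before it, it springs back to 0; past it, it clicks over and rests near 1.2, locked.
- knob_grip (a point): grip point on the knob's turning axis, 85 mm above the bench, 38 mm behind the jaw's face; rides with the jaw and turns with the knob. The black bar is 80 mm long (this point's y), 18 mm thick (x: grip across it) and spans 67 to 99 mm above the bench, on a round skirt 60 mm wide (56 to 63 mm). At 0 the bar lies along the stage's y. Nothing else on the stage is higher than 63 mm
- tile: reference tile: black frame with a white ceramic face, 90 (x) x 70 (y) x 20 mm, loose, 0.2 to 0.45 kg; origin at the centre of its underside. It lies flat on the stage's bed between the jaws, within 0.12 rad of square, long side along the stage. Fully home its centre is at stage x = 65 mm
- mouse: black computer mouse, 105 x 60 x 32 mm; stands loose on the bench, to be left alone; origin at the centre of its underside
- plaque_a: grey plastic colour plaque lying flat, 85 x 55 x 4 mm; stands loose on the bench, to be left alone; origin at the centre of its underside
- plaque_b: white plastic colour plaque lying flat, 85 x 55 x 4 mm; stands loose on the bench, to be left alone; origin at the centre of its underside
- mug: white mug, 80 mm wide, 95 mm high; stands loose on the bench, to be left alone; origin at the centre of its underside
- cleaner: white spray-cleaner bottle, 60 mm wide, 150 mm high; stands loose on the bench, to be left alone; origin at the centre of its underside
- trap: dark steel round zero-calibration trap, 68 mm wide, 45 mm high; stands loose on the bench, to be left alone; origin at the centre of its underside
- driver: screwdriver with black handle, 180 mm long; stands loose on the bench, to be left alone; origin at the centre of its underside
Mind the look-alikes: they are no part of the job. Leave any blue or green look-alike of the tile alone.

How it is judged:
On the way, in this order (a step that is already met when the one before it is completed fails the run):
1. the jaw has pushed the tile home: the tile within 2.5 mm of the fixed jaw, square to 0.05 rad, the jaw within 2.5 mm of its closed place (x of tile in the frame of stage above 0.0625 m and z of tile in the frame of stage below 0.015 m and value of joint jaw above 0.0775 m and angle between the x axis of tile and the x axis of stage, either way round below 0.05 rad), for 0.1 s.
2. the knob has clicked past its detent (turned beyond 1.0 rad) (value of joint knob above 1 rad), for 0.2 s.
At the end, for the whole second after the job is handed in: The tile lies flat on the bed and at rest, within 2.5 mm of home against the fixed jaw and square to 0.05 rad, the jaw is within 2.5 mm of its closed place (joint above 0.0775), and the knob stays beyond 1.0 rad, past its detent (all of step 1 and value of joint knob above 1 rad and linear speed of tile below 0.01 m/s); the robot touches nothing.
It fails at once if the tile is squeezed by the jaw with more than 45 N (contact force between tile and jaw above 45 N).
It fails at once if another thing on the bench is moved more than 30 mm (distance of any of mouse, plaque_a, plaque_b, mug, cleaner, trap, driver from where it was at the start of the episode above 0.03 m).
It also fails if it takes over 38 s, if anything falls off the work surface, if the arm or the gripper's body presses on something with over 40 N, if the wrist force passes 120 N, or if a joint passes its speed limit or range.

## Working session

There is one attempt and no reset: what is moved stays moved. The work goes in short steps, Python scripts to look and compute and a tool call to move; the robot and the scene stay as the last step left them, time stands still between calls to the robot, and variables do not carry over. Pictures are saved under pics/ and viewed, about 8 in all and at most 12, crops included, and the job is handed in when it is done.

Besides the shell and the picture viewer there is one more tool, called after ">>>" as name(argument=value, ...), one argument or row to a line, values as JSON. apply_moves: Moves the arm, as the interface text tells. Its arguments: {"type":"object","properties":{"deltas":{"type":"array","items":{"type":"object","properties":{"translation":{"type":"array","items":{"type":"number"}},"turn":{"type":"array","items":{"type":"number"}},"hand":{"type":"number"}}}},"newtons":{"type":"number"}},"required":["deltas"]}

```bash
mkdir -p pics; ls
python3 - <<'E'
from bench import readout, camera, calibration
import cv2, numpy as np
for n in ("scene","top"):
    im=camera(n); cv2.imwrite(f"pics/{n}0.png",cv2.resize(im[:,:,::-1],(768,576),interpolation=cv2.INTER_CUBIC)); np.save(f"{n}0.npy",im)
    c=calibration(n); print(n,c)
s=readout.read_state(); print(s)
E
```

```text
pics
scene {'fx': 400.7715446091742, 'fy': 400.7715446091742, 'cx': 257.827387497989, 'cy': 189.23389288495895, 'D': array([-0.02635899,  0.        ,  0.        ,  0.        ,  0.        ]), 'extrinsics': array([[ 0.77865317,  0.62707834, -0.02172575, -0.42351195],
       [ 0.42434667, -0.55179219, -0.71795215, -0.18957469],
       [-0.46220033,  0.54981646, -0.69575334,  1.49047633],
       [ 0.        ,  0.        ,  0.        ,  1.        ]])}
top {'fx': 392.4372866398477, 'fy': 392.4372866398477, 'cx': 250.46826632387643, 'cy': 198.8641127147991, 'D': array([-0.09921061,  0.        ,  0.        ,  0.        ,  0.        ]), 'extrinsics': array([[-0.00418342, -0.99991446, -0.01239252,  0.00970287],
       [-0.9936687 ,  0.00554801, -0.11221291,  0.56384383],
       [ 0.11227207,  0.01184462, -0.99360691,  1.2871023 ],
       [ 0.        ,  0.        ,  0.        ,  1.        ]])}
{'time': 0.1, 'joint_positions': array([ 1.23641835,  0.33281874, -0.06474481,  1.46081751,  0.02158121,
        1.34991037, -0.08847094]), 'joint_vel': array([ 0.00055778, -0.00046651,  0.00049673, -0.00070374, -0.000264  ,
        0.00347274,  0.00031731]), 'joint_torque': array([ 4.87048055e-04, -6.24542499e+01,  2.36911996e-02, -3.90719926e+01,
       -6.16236334e-02,  3.66373127e-02,  1.03878431e-04]), 'ee_pos': array([ 0.1916517 , -0.59455717,  0.23584633]), 'eef_rot': array([ 9.87867051e-01,  1.55300651e-01, -1.09005248e-04, -6.20243917e-04]), 'ft_force': array([-0.26032492, -0.27048925,  0.24180905]), 'torque': array([ 0.0361023 ,  0.02736559, -0.01820356]), 'width': 0.08731700872143051}
```

View pics/scene0.png

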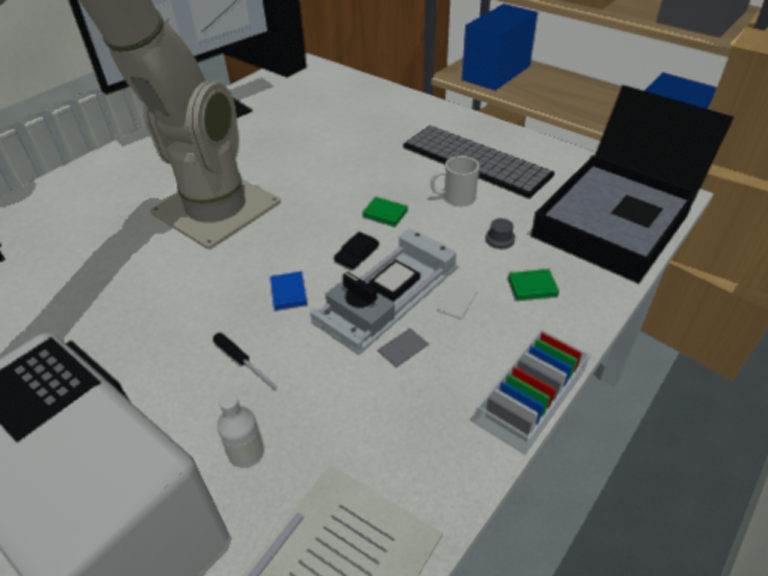

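View pics/top0.png

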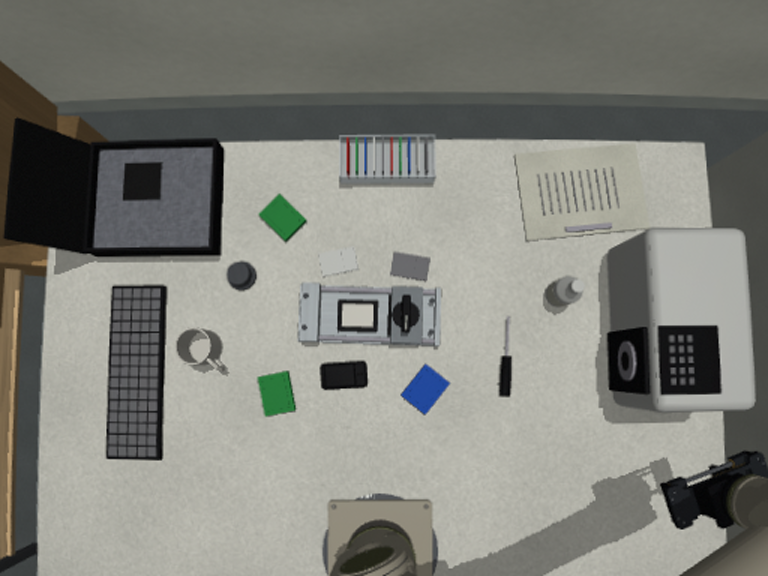

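The scene view shows the stage at about (385,290) with the knob at (358,287) and the framed tile at (395,278). The top view (both at 1.5x) shows the stage spanning (300–441, 283–347), with its fixed jaw on the left (world +y), the tile at (358,316) and the knob at (405,314).

Things that could be mistaken for the tile, in top-view pixels:
- green tiles at (282,217) and (277,394)
- blue tile at (425,390)
- plaques at (338,262) and (410,265)

For the knob, the candidates are the trap at (241,276) and the mouse at (344,375). I choose the white tile in a black frame inside the stage, and the black bar on the jaw.

```bash
cat > h.py <<'E'
import numpy as np, cv2
from bench import calibration
def ray(n,uv,z):
    """world points at height z seen at pixels uv (native)"""
    c=calibration(n); K=np.array([[c['fx'],0,c['cx']],[0,c['fy'],c['cy']],[0,0,1]])
    p=cv2.undistortPoints(np.array(uv,float).reshape(-1,1,2),K,c['D']).reshape(-1,2)
    E=c['extrinsics'];R,t=E[:3,:3],E[:3,3]; o=-R.T@t
    d=np.c_[p,np.ones(len(p))]@R
    return o+d*((z-o[2])/d[:,2])[:,None]
def proj(n,P):
    c=calibration(n); K=np.array([[c['fx'],0,c['cx']],[0,c['fy'],c['cy']],[0,0,1]]);E=c['extrinsics']
    return cv2.projectPoints(np.array(P,float).reshape(-1,1,3),cv2.Rodrigues(E[:3,:3])[0],E[:3,3],K,c['D'])[0].reshape(-1,2)
E
python3 - <<'E'
import numpy as np,cv2
im=np.load("top0.npy")[180:240,192:302,::-1]
cv2.imwrite("pics/crop1.png",cv2.resize(im,None,fx=7,fy=7,interpolation=cv2.INTER_CUBIC))
E
```

```text
(no output)
```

View pics/crop1.png

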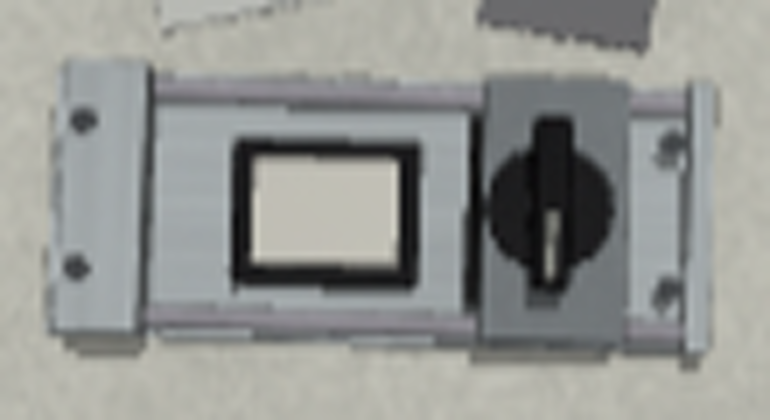

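Run:
```python
import numpy as np
from h import *
from scipy.optimize import least_squares
f=lambda a:(np.array(a,float)+0.5)/7-0.5+[192,180]
# stage-frame points: fixed jaw corners z=54 (y sign: image up= world +x ; stage x = world +y => stage y = world -x => image down = +y)
obs=f([(65,60),(150,66),(50,330),(138,331),(487,78),(630,82),(478,345),(628,346),(552,117),(548,288)])
def model(v):
    x,y,a,q=v; F=-.06+q
    P=np.array([(.160,-.065,.054),(.110,-.065,.054),(.160,.065,.054),(.110,.065,.054),
     (F,-.063,.055),(F-.075,-.063,.055),(F,.063,.055),(F-.075,.063,.055),(F-.038,-.04,.099),(F-.038,.04,.099)])
    c,s=np.cos(a),np.sin(a)
    return np.c_[x+c*P[:,0]-s*P[:,1],y+s*P[:,0]+c*P[:,1],P[:,2]]
r=least_squares(lambda v:(proj("top",model(v))-obs).ravel(),[.55,0,1.57,0],loss='soft_l1')
print(r.x,np.degrees(r.x[2])); print((proj("top",model(r.x))-obs).round(2))
v=r.x; np.save("stage.npy",v); print("knob",model(v)[8:].mean(0),"\n bar ends direct",ray("top",obs[8:],.099))
t=ray("top",f([(235,140),(420,145),(232,285),(415,287)]),.032); print("tile",t.round(4),t.mean(0))
# overlay on scene
im=cv2.resize(np.load("scene0.npy")[:,:,::-1],None,fx=5,fy=5,interpolation=cv2.INTER_CUBIC)
for p in proj("scene",model(v)): cv2.circle(im,tuple(((p+.5)*5).astype(int)),5,(0,0,255),-1)
cv2.imwrite("pics/scn_ov.png",im[730:1190,1000:1560])
```

```text
[0.52782869 0.01911228 1.53271115 0.01995362] 87.81787999068419
[[-1.5  -0.2 ]
 [ 1.33 -0.59]
 [-1.24  0.35]
 [ 1.31  0.74]
 [-1.65 -0.31]
 [ 0.58 -0.15]
 [-1.57 -0.32]
 [-0.1   0.28]
 [ 0.89 -0.2 ]
 [ 0.75  0.44]]
knob [ 0.524857  -0.0588775  0.099    ] 
 bar ends direct [[ 0.56421174 -0.05755502  0.099     ]
 [ 0.48628027 -0.05499302  0.099     ]]
tile [[0.5619 0.0922 0.032 ]
 [0.559  0.0033 0.032 ]
 [0.4922 0.0934 0.032 ]
 [0.4909 0.006  0.032 ]] [0.52602462 0.04869103 0.032     ]
```

View pics/scn_ov.png

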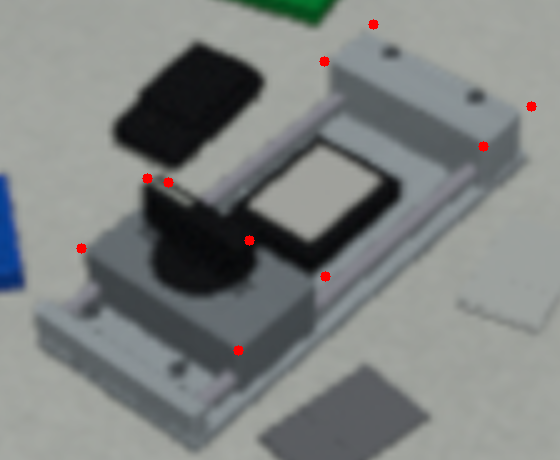

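The scene overlay agrees at the fixed-jaw face corners (330,62) and (483,147) and at the jaw's back corners (85,249) and (239,351). The far corners are off because the 50 mm fixed-jaw depth was my own guess. I'll measure the knob directly and work out the route.

Run:
```python
import numpy as np
from h import *
from scipy.optimize import least_squares
f=lambda a:(np.array(a,float)+0.5)/7-0.5+[192,180]
print("fixed face z54",ray("top",f([(150,66),(138,331)]),.054).round(4))
print("jaw back z55",ray("top",f([(630,82),(628,346)]),.055).round(4))
print("pad front z38",ray("top",f([(470,112),(465,308)]),.038).round(4))
g=lambda a:(np.array(a,float)+.5)/1.5-.5
for z in(0,.2,.3): print("box corners",z,ray("top",g([(603,413),(610,240),(640,228)]),z).round(3).tolist())
sc=lambda a:(np.array(a,float)+[1000,730]+.5)/5-.5
# knob bar top ends triangulated in scene at z=.099
print("scene bar near-mouse end", ray("scene",sc([(145,182)]),.099))
# scene fixed-face top corners
print("scene fixed face",ray("scene",sc([(330,64),(483,150)]),.054).round(4))
```

```text
fixed face z54 [[0.595  0.131  0.054 ]
 [0.4695 0.1359 0.054 ]]
jaw back z55 [[ 0.5859 -0.0963  0.055 ]
 [ 0.4614 -0.0938  0.055 ]]
pad front z38 [[ 0.5741 -0.0208  0.038 ]
 [ 0.4804 -0.0178  0.038 ]]
box corners 0 [[0.302, -0.509, 0.0], [0.703, -0.543, 0.0], [0.732, -0.618, 0.0]]
box corners 0.2 [[0.319, -0.434, 0.2], [0.66, -0.464, 0.2], [0.685, -0.527, 0.2]]
box corners 0.3 [[0.328, -0.397, 0.3], [0.639, -0.424, 0.3], [0.661, -0.482, 0.3]]
scene bar near-mouse end [[ 0.48626354 -0.06034965  0.099     ]]
scene fixed face [[0.4721 0.1315 0.054 ]
 [0.599  0.1235 0.054 ]]
```

>>> apply_moves(
  deltas=[
    {"translation":[0,0.035,0.012],"turn":[0,0,0.1],"hand":0.087},
    {"translation":[0,0.04,0.012],"turn":[0,0,0.147],"hand":0.087},
    {"translation":[0,0.04,0.012],"turn":[0,0,0.147],"hand":0.087},
    {"translation":[0,0.04,0.012],"turn":[0,0,0.147],"hand":0.087},
    {"translation":[0.01,0.04,0.01],"turn":[0,0,0.147],"hand":0.087},
  ],
  newtons=50,
)

```text
time: 0.6
ee_pos: [0.1982, -0.3949, 0.2889]
eef_rot: [0.875, 0.484, -0.003, -0.005]
ft_force: [1.3, -0.0, 1.6]
width: 0.087
```

>>> apply_moves(
  deltas=[
    {"translation":[0.03,0.03,0],"turn":[0,0,0.147],"hand":0.087},
    {"translation":[0.035,0.03,0],"turn":[0,0,0.147],"hand":0.087},
    {"translation":[0.035,0.03,0],"turn":[0,0,0.147],"hand":0.087},
    {"translation":[0.035,0.035,0],"turn":[0,0,0.147],"hand":0.087},
    {"translation":[0.035,0.035,0],"turn":[0,0,0.147],"hand":0.087},
  ],
)

```text
time: 1.1
ee_pos: [0.3677, -0.2294, 0.2906]
eef_rot: [0.636, 0.772, -0.005, -0.001]
ft_force: [1.3, -1.4, 0.1]
width: 0.0869
```

>>> apply_moves(
  deltas=[
    {"translation":[0.03,0.03,-0.01],"turn":[0,0,0.147],"hand":0.087},
    {"translation":[0.03,0.035,-0.02],"turn":[0,0,0.147],"hand":0.087},
    {"translation":[0.03,0.035,-0.02],"turn":[0,0,0.147],"hand":0.087},
    {"translation":[0.03,0.035,-0.02],"turn":[0,0,0.147],"hand":0.087},
    {"translation":[0.03,0.03,-0.02],"turn":[0,0,0.147],"hand":0.087},
  ],
)

```text
time: 1.6
ee_pos: [0.5199, -0.0605, 0.2029]
eef_rot: [0.309, 0.951, -0.004, 0.004]
ft_force: [-0.3, -1.1, -0.2]
width: 0.087
```

>>> apply_moves(
  deltas=[
    {"translation":[0,0,-0.01],"turn":[0,0,0.147],"hand":0.087},
    {"translation":[0,0,-0.01],"turn":[0,0,0.147],"hand":0.087},
    {"translation":[0,0,0],"turn":[0,0,0.147],"hand":0.087},
    {"translation":[0,0,0],"turn":[0,0,0.147],"hand":0.087},
    {"translation":[0,0,0],"turn":[0,0,0.02],"hand":0.087},
  ],
)

```text
time: 2.1
ee_pos: [0.5202, -0.0519, 0.1765]
eef_rot: [0.002, 1.0, -0.0, 0.001]
ft_force: [-0.2, -0.2, 0.8]
width: 0.0871
```

```bash
cat >> h.py <<'E'
def st():
    from bench import readout
    from scipy.spatial.transform import Rotation as R
    s=readout.read_state(); M=R.from_quat(s['eef_rot']).as_matrix()
    print("t",round(s['time'],2),"pos",s['ee_pos'].round(4),"yaw_y",np.degrees(np.arctan2(M[1,1],M[0,1])).round(2),"zax",M[:,2].round(3),"F",s['ft_force'].round(1),"T",s['torque'].round(2),"w",round(s['width'],4),"q",s['joint_positions'].round(2))
E
python3 -c "from h import *; st()"
```

```text
t 2.1 pos [ 0.5202 -0.0519  0.1765] yaw_y 89.73 zax [ 0.001 -0.001 -1.   ] F [-0.2 -0.2  0.8] T [ 0.04 -0.15  0.03] w 0.0871 q [ 0.71  0.23 -0.78  1.78  0.18  1.2   1.44]
```

>>> apply_moves(
  deltas=[
    {"translation":[0.005,-0.005,-0.03],"turn":[0,0,-0.03],"hand":0.087},
    {"translation":[0,0,-0.02],"turn":[0,0,0],"hand":0.087},
    {"translation":[0,0,0],"turn":[0,0,0],"hand":0.087},
  ],
)

```text
time: 2.4
ee_pos: [0.5255, -0.0576, 0.1255]
eef_rot: [0.023, 1.0, -0.001, 0.001]
ft_force: [-0.6, 0.4, 0.5]
width: 0.0871
```

Run:
```python
from h import *; from bench import camera
st()
out=[]
im=camera("scene")[140:245,190:320,::-1]; out.append(cv2.resize(im,(520,420),interpolation=cv2.INTER_CUBIC))
im=camera("top")[170:250,230:310,::-1]; out.append(cv2.resize(im,(280,280),interpolation=cv2.INTER_CUBIC)); 
out[1]=cv2.copyMakeBorder(out[1],0,140,0,0,cv2.BORDER_CONSTANT)
cv2.imwrite("pics/close1.png",np.hstack(out))
```

```text
t 2.4 pos [ 0.5255 -0.0576  0.1255] yaw_y 87.37 zax [ 0.002 -0.001 -1.   ] F [-0.6  0.4  0.5] T [ 0.06 -0.15 -0.03] w 0.0871 q [ 0.68  0.3  -0.76  1.82  0.23  1.11  1.37]
```

View pics/close1.png

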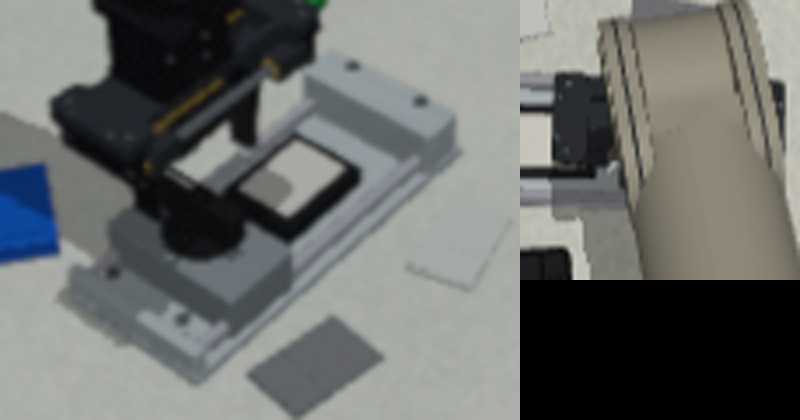

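The gripper straddles the bar in the scene crop, with one finger ahead of the knob near (245,120) and the other behind it near (150,180). I'll go down and close.

>>> apply_moves(
  deltas=[
    {"translation":[0,0,-0.022],"turn":[0,0,0.01],"hand":0.087},
    {"translation":[0,0,-0.02],"turn":[0,0,0],"hand":0.087},
    {"translation":[0,0,0],"turn":[0,0,0],"hand":0.04},
    {"translation":[0,0,0],"turn":[0,0,0],"hand":0.01},
    {"translation":[0,0,0],"turn":[0,0,0],"hand":0.01},
  ],
  newtons=20,
)

```text
time: 3.0
ee_pos: [0.5305, -0.0579, 0.0921]
eef_rot: [0.02, 1.0, -0.002, 0.007]
ft_force: [-0.6, 0.7, -0.0]
width: 0.0707
```

```bash
python3 -c "from h import *; st()"
```

```text
t 3.0 pos [ 0.5305 -0.0579  0.0921] yaw_y 87.72 zax [ 0.014 -0.004 -1.   ] F [-0.6  0.7 -0. ] T [ 0.07 -0.13  0.01] w 0.0707 q [ 0.66  0.35 -0.74  1.85  0.28  1.04  1.34]
```

>>> apply_moves(
  deltas=[
    {"translation":[-0.005,0.001,-0.008],"turn":[0.004,0.014,0],"hand":0.06},
    {"translation":[0,0,0],"turn":[0,0,0],"hand":0.06},
  ],
)

```text
time: 3.2
ee_pos: [0.5262, -0.057, 0.0855]
eef_rot: [0.02, 1.0, -0.0, 0.001]
ft_force: [0.3, -0.5, -0.5]
width: 0.0616
```

```bash
python3 -c "from h import *; st()"
```

```text
t 3.2 pos [ 0.5262 -0.057   0.0855] yaw_y 87.69 zax [ 0.001 -0.001 -1.   ] F [ 0.3 -0.5 -0.5] T [ 0.11 -0.1   0.01] w 0.0616 q [ 0.66  0.36 -0.74  1.85  0.28  1.04  1.34]
```

>>> apply_moves(
  deltas=[
    {"translation":[-0.001,0,-0.003],"turn":[0,0,0],"hand":0.005},
    {"translation":[0,0,0],"turn":[0,0,0],"hand":0.005},
    {"translation":[0,0,0],"turn":[0,0,0],"hand":0.005},
    {"translation":[0,0,0],"turn":[0,0,0],"hand":0.005},
    {"translation":[0,0,0],"turn":[0,0,0],"hand":0.005},
  ],
)

```text
time: 3.7
ee_pos: [0.5253, -0.057, 0.0828]
eef_rot: [0.02, 1.0, -0.001, 0.001]
ft_force: [0.9, -0.5, -0.8]
width: 0.0279
```

```bash
python3 -c "from h import *; st()"
```

```text
t 3.7 pos [ 0.5253 -0.057   0.0828] yaw_y 87.68 zax [ 0.002 -0.001 -1.   ] F [ 0.9 -0.5 -0.8] T [ 0.09 -0.22  0.04] w 0.0279 q [ 0.66  0.36 -0.74  1.86  0.28  1.03  1.34]
```

>>> apply_moves(
  deltas=[
    {"translation":[0,0,0],"turn":[0,0,0],"hand":0.005},
    {"translation":[0,0,0],"turn":[0,0,0],"hand":0.005},
    {"translation":[0,0,0],"turn":[0,0,0],"hand":0.005},
    {"translation":[0,0,0],"turn":[0,0,0],"hand":0.005},
  ],
)

```text
time: 4.1
ee_pos: [0.5253, -0.0572, 0.0828]
eef_rot: [0.02, 1.0, -0.001, 0.001]
ft_force: [0.6, -0.7, -0.2]
width: 0.0216
```

```bash
python3 -c "from h import *; st()"
```

```text
t 4.1 pos [ 0.5253 -0.0572  0.0828] yaw_y 87.67 zax [ 0.002 -0.001 -1.   ] F [ 0.6 -0.7 -0.2] T [-0.02 -0.13  0.  ] w 0.0216 q [ 0.66  0.36 -0.74  1.86  0.28  1.03  1.34]
```

>>> apply_moves(
  deltas=[
    {"translation":[0,0,0],"turn":[0,0,0],"hand":0.005},
    {"translation":[0,0,0],"turn":[0,0,0],"hand":0.005},
    {"translation":[0,0.003,0],"turn":[0,0,0],"hand":0.005},
    {"translation":[0,0.004,0],"turn":[0,0,0],"hand":0.005},
    {"translation":[0,0.005,0],"turn":[0,0,0],"hand":0.005},
  ],
)

```text
time: 4.6
ee_pos: [0.5257, -0.0467, 0.0828]
eef_rot: [0.021, 1.0, -0.002, 0.001]
ft_force: [1.4, -2.8, -2.3]
width: 0.0221
```

```bash
python3 -c "from h import *; st()"
```

```text
t 4.6 pos [ 0.5257 -0.0467  0.0828] yaw_y 87.54 zax [ 0.003 -0.003 -1.   ] F [ 1.4 -2.8 -2.3] T [-0.55 -0.54  0.01] w 0.0221 q [ 0.64  0.36 -0.74  1.86  0.28  1.03  1.31]
```

>>> apply_moves(
  deltas=[
    {"translation":[0,0.005,0],"turn":[0,0,0],"hand":0.005},
    {"translation":[0,0.004,0],"turn":[0,0,0],"hand":0.005},
    {"translation":[0,0.004,0],"turn":[0,0,0],"hand":0.005},
    {"translation":[0,0.004,0],"turn":[0,0,0],"hand":0.005},
    {"translation":[0,0.004,0],"turn":[0,0,0],"hand":0.005},
  ],
)

```text
time: 5.1
ee_pos: [0.5264, -0.0249, 0.0829]
eef_rot: [0.022, 1.0, -0.003, 0.002]
ft_force: [2.3, -4.5, -3.0]
width: 0.0218
```

```bash
python3 -c "from h import *; st()"
```

```text
t 5.1 pos [ 0.5264 -0.0249  0.0829] yaw_y 87.52 zax [ 0.004 -0.005 -1.   ] F [ 2.3 -4.5 -3. ] T [-1.06 -0.71  0.04] w 0.0218 q [ 0.61  0.36 -0.75  1.86  0.29  1.03  1.27]
```

>>> apply_moves(
  deltas=[
    {"translation":[0,0.004,0],"turn":[0,0,0],"hand":0.005},
    {"translation":[0,0.004,0],"turn":[0,0,0],"hand":0.005},
    {"translation":[0,0.004,0],"turn":[0,0,0],"hand":0.005},
    {"translation":[0,0.003,0],"turn":[0,0,0],"hand":0.005},
    {"translation":[0,0.003,0],"turn":[0,0,0],"hand":0.005},
  ],
)

```text
time: 5.6
ee_pos: [0.527, -0.008, 0.0829]
eef_rot: [0.022, 1.0, -0.004, 0.003]
ft_force: [2.1, -4.4, -1.6]
width: 0.0219
```

```bash
python3 -c "from h import *; st()"
```

```text
t 5.6 pos [ 0.527  -0.008   0.0829] yaw_y 87.44 zax [ 0.006 -0.009 -1.   ] F [ 2.1 -4.4 -1.6] T [-1.01 -0.68  0.01] w 0.0219 q [ 0.58  0.36 -0.76  1.86  0.3   1.03  1.22]
```

>>> apply_moves(
  deltas=[
    {"translation":[0,0.002,0],"turn":[0,0,0],"hand":0.005},
    {"translation":[0,0.002,0],"turn":[0,0,0],"hand":0.005},
    {"translation":[0,0.0015,0],"turn":[0,0,0],"hand":0.005},
    {"translation":[0,0.0015,0],"turn":[0,0,0],"hand":0.005},
  ],
)

```text
time: 6.0
ee_pos: [0.5272, -0.0019, 0.0829]
eef_rot: [0.023, 1.0, -0.006, 0.003]
ft_force: [2.3, -4.4, -1.8]
width: 0.0221
```

Run:
```python
from h import *; from bench import camera
st()
im=camera("scene")[140:245,190:320,::-1]
cv2.imwrite("pics/push1.png",cv2.resize(im,(650,525),interpolation=cv2.INTER_CUBIC))
```

```text
t 6.0 pos [ 0.5272 -0.0019  0.0829] yaw_y 87.38 zax [ 0.006 -0.012 -1.   ] F [ 2.3 -4.4 -1.8] T [-0.93 -0.6  -0.  ] w 0.0221 q [ 0.57  0.36 -0.76  1.86  0.3   1.03  1.21]
```

View pics/push1.png

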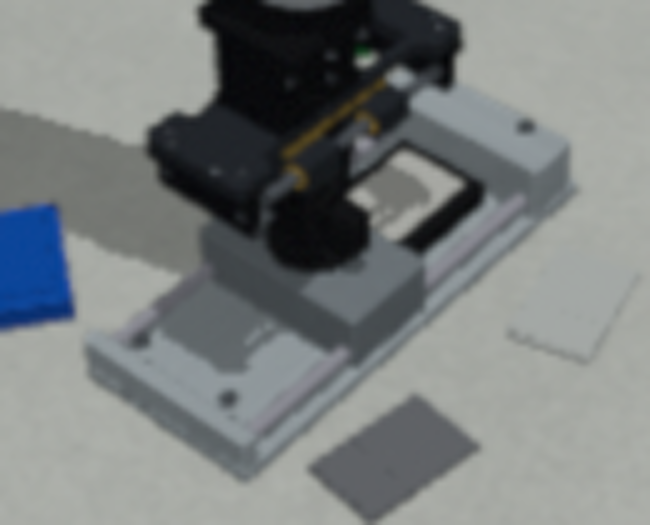

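The jaw is against the tile, and the tile's front edge, near (480,185), is a few mm from the fixed jaw. I'll go on in small steps.

>>> apply_moves(
  deltas=[
    {"translation":[0,0.0015,0],"turn":[0.003,0.002,0],"hand":0.005},
    {"translation":[0,0.0012,0],"turn":[0.003,0.001,0],"hand":0.005},
    {"translation":[0,0.001,0],"turn":[0.003,0.001,0],"hand":0.005},
  ],
)

```text
time: 6.35
ee_pos: [0.5274, 0.0011, 0.0829]
eef_rot: [0.023, 1.0, -0.002, 0.001]
ft_force: [1.6, -4.5, -2.4]
width: 0.0221
```

```bash
python3 -c "from h import *; st()"
```

```text
t 6.35 pos [0.5274 0.0011 0.0829] yaw_y 87.35 zax [ 0.002 -0.004 -1.   ] F [ 1.6 -4.5 -2.4] T [-1.05 -0.61  0.01] w 0.0221 q [ 0.57  0.36 -0.76  1.86  0.29  1.03  1.21]
```

>>> apply_moves(
  deltas=[
    {"translation":[0,0.0012,0],"turn":[0.001,0.0,0],"hand":0.005},
    {"translation":[0,0.0012,0],"turn":[0.001,0.0,0],"hand":0.005},
    {"translation":[0,0.001,0],"turn":[0.001,0.0,0],"hand":0.005},
  ],
)

```text
time: 6.65
ee_pos: [0.5274, 0.0033, 0.0828]
eef_rot: [0.024, 1.0, -0.002, 0.001]
ft_force: [2.1, -4.9, -0.9]
width: 0.0217
```

```bash
python3 -c "from h import *; st()"
```

```text
t 6.65 pos [0.5274 0.0033 0.0828] yaw_y 87.29 zax [ 0.002 -0.003 -1.   ] F [ 2.1 -4.9 -0.9] T [-1.09 -0.58  0.05] w 0.0217 q [ 0.56  0.36 -0.76  1.86  0.29  1.03  1.2 ]
```

>>> apply_moves(
  deltas=[
    {"translation":[0,0.0012,0],"turn":[0.001,0.0,0],"hand":0.005},
    {"translation":[0,0.0012,0],"turn":[0.001,0.0,0],"hand":0.005},
    {"translation":[0,0.0012,0],"turn":[0.001,0.0,0],"hand":0.005},
  ],
)

```text
time: 6.95
ee_pos: [0.5275, 0.0055, 0.0828]
eef_rot: [0.024, 1.0, -0.001, 0.001]
ft_force: [2.2, -7.5, 0.0]
width: 0.0216
```

```bash
python3 -c "from h import *; st()"
```

```text
t 6.95 pos [0.5275 0.0055 0.0828] yaw_y 87.23 zax [ 0.002 -0.003 -1.   ] F [ 2.2 -7.5  0. ] T [-1.65 -0.62  0.01] w 0.0216 q [ 0.56  0.36 -0.76  1.86  0.29  1.03  1.2 ]
```

>>> apply_moves(
  deltas=[
    {"translation":[0,0.001,0],"turn":[0.001,0.0,0],"hand":0.005},
    {"translation":[0,0.001,0],"turn":[0.001,0.0,0],"hand":0.005},
  ],
)

```text
time: 7.15
ee_pos: [0.5275, 0.0055, 0.0828]
eef_rot: [0.025, 1.0, -0.002, 0.001]
ft_force: [1.3, -7.4, -0.4]
width: 0.022
```

```bash
python3 -c "from h import *; st()"
```

```text
t 7.15 pos [0.5275 0.0055 0.0828] yaw_y 87.15 zax [ 0.002 -0.004 -1.   ] F [ 1.3 -7.4 -0.4] T [-1.47 -0.52  0.08] w 0.022 q [ 0.56  0.36 -0.76  1.86  0.3   1.03  1.2 ]
```

>>> apply_moves(
  deltas=[
    {"translation":[0,0.002,0],"turn":[0.001,0.0,0],"hand":0.005},
    {"translation":[0,0.0025,0],"turn":[0.001,0.0,0],"hand":0.005},
  ],
)

```text
time: 7.35
ee_pos: [0.5276, 0.0057, 0.0828]
eef_rot: [0.026, 1.0, -0.004, 0.001]
ft_force: [1.5, -13.6, 0.4]
width: 0.0222
```

Run:
```python
from h import *; from bench import camera
st()
im=camera("scene")[150:215,230:315,::-1]
cv2.imwrite("pics/push2.png",cv2.resize(im,(765,585),interpolation=cv2.INTER_CUBIC))
```

```text
t 7.35 pos [0.5276 0.0057 0.0828] yaw_y 86.97 zax [ 0.001 -0.008 -1.   ] F [  1.5 -13.6   0.4] T [-2.76 -0.53  0.12] w 0.0222 q [ 0.56  0.36 -0.76  1.86  0.3   1.03  1.19]
```

View pics/push2.png

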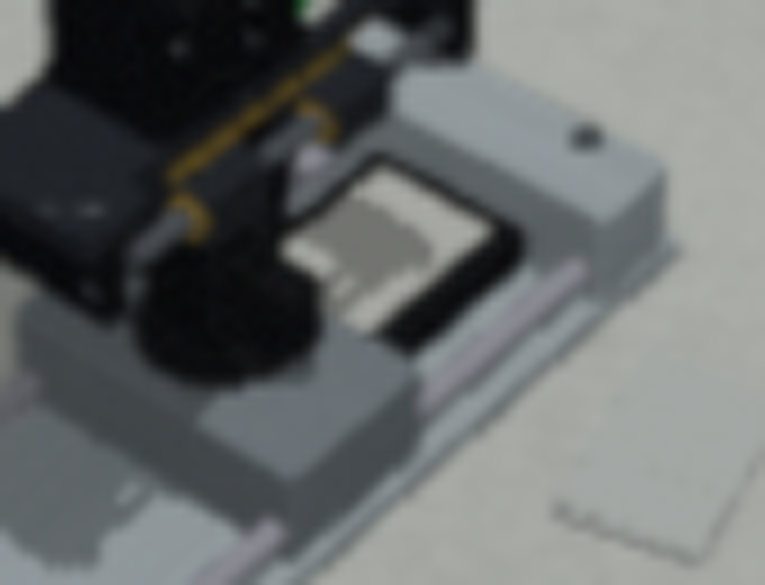

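In the picture the tile sits flush against the fixed jaw, with its end edge running parallel to the jaw face from (380,155) to (520,240). The jaw stalls with force rising to 13.6 N. Next I'll grip harder and turn clockwise (negative z).

>>> apply_moves(
  deltas=[
    {"translation":[0,0.0015,0],"turn":[0.004,0,0],"hand":0.0},
    {"translation":[0,0.001,0],"turn":[0.004,0,0],"hand":0.0},
    {"translation":[0,0.001,0],"turn":[0.002,0,-0.08],"hand":0.0},
    {"translation":[0,0.001,0],"turn":[0.002,0,-0.1],"hand":0.0},
  ],
  newtons=55,
)

```text
time: 7.8
ee_pos: [0.5275, 0.0055, 0.0829]
eef_rot: [0.12, 0.993, -0.001, 0.0]
ft_force: [2.2, -6.2, -1.1]
width: 0.0199
```

```bash
python3 -c "from h import *; st()"
```

```text
t 7.8 pos [0.5275 0.0055 0.0829] yaw_y 76.27 zax [-0.    -0.002 -1.   ] F [ 2.2 -6.2 -1.1] T [-1.53 -0.53  0.43] w 0.0199 q [ 0.53  0.36 -0.73  1.86  0.28  1.03  1.02]
```

>>> apply_moves(
  deltas=[
    {"translation":[0,0.001,0],"turn":[0.001,0,-0.12],"hand":0.0},
    {"translation":[0,0.001,0],"turn":[0.001,0,-0.12],"hand":0.0},
    {"translation":[0,0.001,0],"turn":[0.001,0,-0.12],"hand":0.0},
    {"translation":[0,0.001,0],"turn":[0.001,0,-0.12],"hand":0.0},
  ],
)

```text
time: 8.2
ee_pos: [0.5275, 0.0055, 0.0828]
eef_rot: [0.362, 0.932, -0.002, -0.0]
ft_force: [1.0, -6.4, -1.9]
width: 0.0198
```

```bash
python3 -c "from h import *; st()"
```

```text
t 8.2 pos [0.5275 0.0055 0.0828] yaw_y 47.59 zax [-0.002 -0.004 -1.   ] F [ 1.  -6.4 -1.9] T [-1.58 -0.59 -0.08] w 0.0198 q [ 0.46  0.34 -0.65  1.86  0.24  1.02  0.55]
```

>>> apply_moves(
  deltas=[
    {"translation":[0,0.001,0],"turn":[0.001,-0.001,-0.12],"hand":0.0},
    {"translation":[0,0.001,0],"turn":[0.001,0,-0.12],"hand":0.0},
    {"translation":[0,0.001,0],"turn":[0.001,0,-0.12],"hand":0.0},
    {"translation":[0,0.001,0],"turn":[0.001,0,-0.06],"hand":0.0},
  ],
)

```text
time: 8.6
ee_pos: [0.5276, 0.0055, 0.0828]
eef_rot: [0.559, 0.829, -0.002, 0.0]
ft_force: [1.6, -6.9, -1.7]
width: 0.0196
```

```bash
python3 -c "from h import *; st()"
```

```text
t 8.6 pos [0.5276 0.0055 0.0828] yaw_y 22.09 zax [-0.002 -0.004 -1.   ] F [ 1.6 -6.9 -1.7] T [-1.55 -0.53 -0.11] w 0.0196 q [ 0.4   0.32 -0.57  1.86  0.21  1.02  0.13]
```

>>> apply_moves(
  deltas=[
    {"translation":[0,0,0],"turn":[0,0,-0.03],"hand":0.0},
    {"translation":[0,0,0],"turn":[0,0,0],"hand":0.06},
    {"translation":[0,0,0],"turn":[0,0,0],"hand":0.06},
    {"translation":[0,0,0],"turn":[0,0,0],"hand":0.06},
    {"translation":[0,0,0],"turn":[0,0,0],"hand":0.06},
  ],
)

```text
time: 9.1
ee_pos: [0.5269, 0.0079, 0.0828]
eef_rot: [0.571, 0.821, -0.002, -0.001]
ft_force: [0.2, -0.4, 0.2]
width: 0.0439
```

```bash
python3 -c "from h import *; st()"
```

```text
t 9.1 pos [0.5269 0.0079 0.0828] yaw_y 20.42 zax [-0.004 -0.002 -1.   ] F [ 0.2 -0.4  0.2] T [ 0.03 -0.13  0.  ] w 0.0439 q [ 0.4   0.32 -0.57  1.86  0.2   1.02  0.1 ]
```

>>> apply_moves(
  deltas=[
    {"translation":[0,0,0.01],"turn":[0,0,0],"hand":0.07},
    {"translation":[0,0,0.02],"turn":[0,0,0],"hand":0.07},
    {"translation":[0,0,0.03],"turn":[0,0,0],"hand":0.07},
    {"translation":[0,0,0.04],"turn":[0,0,0],"hand":0.07},
    {"translation":[0,0,0.04],"turn":[0,0,0],"hand":0.07},
  ],
)

```text
time: 9.6
ee_pos: [0.5225, 0.0098, 0.2246]
eef_rot: [0.569, 0.823, -0.004, -0.006]
ft_force: [0.8, -0.1, -0.1]
width: 0.0695
```

>>> apply_moves(
  deltas=[
    {"translation":[-0.03,-0.03,0.03],"turn":[0,0,0],"hand":0.07},
    {"translation":[-0.03,-0.05,0.01],"turn":[0,0,0],"hand":0.07},
    {"translation":[-0.02,-0.05,0],"turn":[0,0,0],"hand":0.07},
    {"translation":[-0.02,-0.045,0],"turn":[0,0,0],"hand":0.07},
    {"translation":[-0.02,-0.045,0],"turn":[0,0,0],"hand":0.07},
  ],
)

```text
time: 10.1
ee_pos: [0.4083, -0.1978, 0.2743]
eef_rot: [0.561, 0.828, 0.001, 0.001]
ft_force: [1.0, 0.2, 0.4]
width: 0.07
```

Run:
```python
from h import *; from bench import camera
st()
a=camera("top"); np.save("topf.npy",a)
im=a[180:240,192:302,::-1]
b=camera("scene")[130:255,180:345,::-1]
cv2.imwrite("pics/fin.png",np.vstack([cv2.resize(im,(528,288),interpolation=cv2.INTER_CUBIC),cv2.resize(b,(528,312)[:1]+(300,),interpolation=cv2.INTER_CUBIC)]))
```

```text
t 10.1 pos [ 0.4083 -0.1978  0.2743] yaw_y 21.76 zax [ 0.003  0.    -1.   ] F [1.  0.2 0.4] T [ 0.04 -0.19  0.05] w 0.07 q [ 0.74 -0.05 -0.37  1.81 -0.02  1.37  0.75]
```

View pics/fin.png

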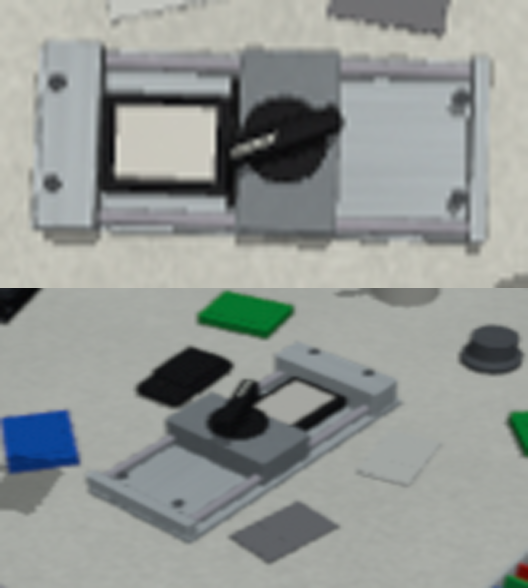

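The final views show the tile's frame flush with the fixed jaw (top crop, x≈103) and with the jaw pad (x≈232), and square. The bar runs from (235,152) to (340,118), about 70° clockwise from where it started. The arm is clear and the neighbouring things look unmoved, so I'm handing in.

Run:
```python
from h import *; from bench import order
f=lambda a:np.array(a,float)/4.8+[192,180]-.4
e=ray("top",f([(235,152),(340,118)]),.099); d=e[1]-e[0]; print("bar deg",np.degrees(np.arctan2(d[1],d[0])),"knob",e.mean(0))
print(order.close_job())
```

```text
bar deg -72.29264226544906 knob [0.52791742 0.00297701 0.099     ]
the job is handed in; nothing more can be done
None
```

The tile is clamped home, the knob is locked past its detent, and the job was handed in at about 10 s of the 38 s allowed. No verdict is reported back.

**Clamping:** I gripped the bar knob and slid the jaw about 63 mm forward in small steps. The jaw stalled against the tile, and the push peaked at a measured 13.6 N, against the 45 N limit.

**Locking:** I turned the knob clockwise with a light forward hold. The torque changed sign past the crest and the wrist had turned about 1.15 rad when I released it. I then let go and moved the arm clear.

**Last checks:**
- **Tile and jaw:** In the final pictures the tile is flush with both jaws and square. I did not measure the gaps in millimetres.
- **Knob:** The bar lies at about -72°, against about -2° at the start. That is roughly 1.2 rad, its locked rest.
- **Other things:** Those near the stage look unmoved. I did not measure them, and the cleaner and driver were outside the final crops.

**Disagreements:**
- **Jaw travel:** It came out about 3 mm longer than my first camera estimate of 60 mm. I put this down to measuring error, because the stall force and the pictures both show the tile home.
- **Knob position:** The final picture put the knob about 2.5 mm behind (−y of) where the gripper stood at the stall. That is about as large as the 2.5 mm tolerance. I again took it as picture error and did not measure it more closely.

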